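Test the locks of the craft punches and set the faulty ones aside

ROBOT

A 7-joint arm with a two-finger parallel gripper is mounted at the origin on the work surface. World frame = base frame: x ahead of the robot, y to its left, z up, the work surface at z = 0. Lengths are in m, angles in rad, forces in N, time in s.
With the tool pointing down it reaches from about 0.425 to 0.875 m from the base axis. Payload 4.7 kg.
Tool frame: the origin (TCP) lies between the finger pads; the fingertips stand 8 mm ahead of it and the grasp point (between the pads) lies 11 mm behind it (env.finger_overhang is the distance from the TCP to the fingertips, in m); z points along the fingers, y is the line along which they close (so a half turn about z gives the same grasp; the last joint's range is limited). The gripper opens to 85 mm and grips with 20 to 120 N. Pads are 22 mm wide; open, the fingers measure 114 mm over their backs; the gripper's body (76 mm by 85 mm) begins 54 mm behind the grasp point. The pads swing forward as they close: fully open they stand 13 mm farther back than shut.
Start: joints at [-1.231, 0.321, -0.07, 1.45, 0.023, 1.371, -0.057], TCP at [0.208, 0.616, 0.207] pointing down, gripper open.
Joint ranges: [-2.86, 2.86], [-0.3, 2.09], [-1.38, 1.24], [0.06, 2.45], [-1.56, 4.7], [0.09, 2.05], [-2.69, 2.69]. Speed limits (rad/s): [2.57, 2.57, 3.14, 3.14, 3.14, 3.14, 3.14].

INTERFACE

Orientations are given as a 3x3 rotation matrix whose columns are the frame's x, y, z axes.
In Python, from plant import env gives the robot as it stands.
- The arm moves only by the shell command python3 -m inch 'ROWS' [FORCE]. ROWS is JSON, a list that holds one entry, the list of rows, each a list of 7 numbers: the shift along the tool's x, y, z in cm, then the turn, a rotation vector about the tool's x, y, z in rad, then the finger opening in cm, from 0 to 8.54. A call has 1 to 20 rows; each row shifts and turns the commanded pose from where the row before left it, along the tool's axes as they then stand; what a row does not reach is not made up. A row lasts 1/8 s, in which the tool goes at most 62.5 mm and 10.7 degrees, less where a joint would pass 70% of its speed; a pose out of reach is approached as far as the arm can. A call is refused whole if a number of a shift passes 6.25 or a number of a turn 0.188, either way. A call with a gripper value outside its range is refused whole. The fingers move at their own pace and stop on an object; FORCE is the grip in N (left out, the last holds). Time passes only in rows, so rows that do not move let the fingers close. It gives the time, the measured TCP pose, the force, the opening and the grip force at its end, in the units of the state.
- env.sense(): the state, without advancing time (a new reading comes with each control period).
- env.camera(name): name is "scene" or "top" or "wrist"; returns a dict with "img" (400x640x3 uint8, red, green, blue), "z_map" (400x640 float32, m along the optical axis (not along the pixel's ray), 0 where there is no reading), "fx", "fy", "cx", "cy" (pixels), "R" (3x3) and "t" (3): a world point X has camera coordinates R X + t. Camera axes: x right, y down, z forward; pixel columns grow to the right and rows downward; lengths in m; the calibration is good to about 2 mm. A picture is of the moment at which its call begins.
- env.finish_job(): hands the job in; it is judged then, once.
The state is a dict: "clock": time; "joint_positions": joint angles; "qvel": joint speeds; "joint_efforts": joint torques, N m; "tcp_pos": TCP position; "eef_rot": TCP orientation; "force": force on the tool from outside, world axes, zero at the start; "ft_torque": the same for the moment, N m; "finger_gap": finger opening in m; "finger_force": force on a finger pad.
Only numpy, scipy, OpenCV 4.12 (cv2) and the standard library are available. Lean on these libraries where they do the work, as an engineer would, in place of code of your own. Each camera call takes 0.05 s, during which the arm holds its last target. There are 200 camera calls.

TASK

Before the craft punches are packed away, test each one: press its white cap fully down and let go. Leave every punch whose cap stays locked down standing where it is; slide each one whose cap creeps back up along the table, without lifting or tipping it, until it stands wholly on the round cork mat for repair. Do not disturb the bead jar, the twine spool, the paint pot or the glue gun.

Things in the scene. Friction and masses are not known exactly. Their poses are not given: they have to be found in the camera images.
- punch_a: hand craft punch standing on the table: grey box housing 42 (its x) x 52 (its y) x 38 mm high, with a dark paper slot low on its -x side; 0.2 to 0.3 kg. On top is a white push cap, 30 (x) x 36 (y) mm, centred, its top 56 mm above the table while untested. Origin: centre of the underside; z up
- punch_a_cap (a joint): its push cap: metres pressed down, 0 untested, 0.016 fully down. Gives way at about 4 N, then past 5 mm snaps on; 6 N takes it home. 0.5 s after letting go it rests at 0.016 if the lock works (top 40 mm above the table, 2 mm proud of the housing) or near 0.008 if it has failed (top 48 mm up). Which fail, none to all, varies and cannot be seen before pressing
- punch_b: hand craft punch standing on the table: grey box housing 42 (its x) x 52 (its y) x 38 mm high, with a dark paper slot low on its -x side; 0.2 to 0.3 kg. On top is a white push cap, 30 (x) x 36 (y) mm, centred, its top 56 mm above the table while untested. Origin: centre of the underside; z up
- punch_b_cap (a joint): its push cap: metres pressed down, 0 untested, 0.016 fully down. Gives way at about 4 N, then past 5 mm snaps on; 6 N takes it home. 0.5 s after letting go it rests at 0.016 if the lock works (top 40 mm above the table, 2 mm proud of the housing) or near 0.008 if it has failed (top 48 mm up). Which fail, none to all, varies and cannot be seen before pressing
- punch_c: hand craft punch standing on the table: grey box housing 42 (its x) x 52 (its y) x 38 mm high, with a dark paper slot low on its -x side; 0.2 to 0.3 kg. On top is a white push cap, 30 (x) x 36 (y) mm, centred, its top 56 mm above the table while untested. Origin: centre of the underside; z up
- punch_c_cap (a joint): its push cap: metres pressed down, 0 untested, 0.016 fully down. Gives way at about 4 N, then past 5 mm snaps on; 6 N takes it home. 0.5 s after letting go it rests at 0.016 if the lock works (top 40 mm above the table, 2 mm proud of the housing) or near 0.008 if it has failed (top 48 mm up). Which fail, none to all, varies and cannot be seen before pressing
- round_mat: round cork mat, 230 mm across, under 1 mm thick, lying flat to one side (left or right varies): the repair place. Things slide onto it freely. Origin: its centre
- cutting_mat: rectangular green gridded cutting mat, 200 (x) x 150 (y) mm, under 1 mm thick, on the other side; not the repair place. Origin: its centre
- bead_jar: small amber glass jar with a metal lid, 46 mm across, 62 mm high, standing among the punches; bystander. Origin: centre of the underside
- twine_spool: small wooden spool, 42 mm across, 44 mm high, standing beside the punches; bystander. Origin: centre of the underside
- paint_pot: small white paint pot with a black lid, 40 mm across, 50 mm high, standing on the other side of the punches; bystander. Origin: centre of the underside
- glue_gun: white glue gun lying on its side on the cutting mat: body 105 x 34 mm along its x, nozzle to +x as far as 86 mm and glue stick to -x as far as 95 mm from the origin, handle out to 86 mm along +y; 30 mm high; bystander. Origin: under the middle of its body

How it is judged:
By the outcome, as a careful person would: the job done as asked, in the order asked, and still so for the second after the job is handed in, with the robot touching nothing.
It also fails if it takes over 72 s, if anything falls off the work surface, if the arm or the gripper's body presses on something with over 40 N, if the wrist force passes 120 N, or if a joint passes its speed limit or range.

## Working session

There is one attempt and no reset: what is moved stays moved. The work goes in short steps, Python scripts to look and compute and a shell command to move; the robot and the scene stay as the last step left them, time stands still between calls to the robot, and variables do not carry over. Pictures are saved under pics/ and viewed, at most 10 in all, crops included, and the job is handed in when it is done.

```bash
mkdir -p pics; ls; cat > h.py <<'E'
import numpy as np, cv2
from plant import env
def cloud(c):
    z=c["z_map"]; v,u=np.indices(z.shape)
    P=np.stack([(u-c["cx"])/c["fx"]*z,(v-c["cy"])/c["fy"]*z,z],-1)
    return (P-c["t"])@c["R"]   # R^T (p-t)
def save(c,n): cv2.imwrite("pics/"+n,cv2.cvtColor(c["img"],cv2.COLOR_RGB2BGR))
E
python3 - <<'E'
from h import *
s=env.sense(); print(s["tcp_pos"],s["eef_rot"].round(3) if hasattr(s["eef_rot"],'round') else s["eef_rot"],s["clock"],env.finger_overhang)
c=env.camera("top"); save(c,"top0.png"); np.savez("/tmp/top0.npz",**c)
P=cloud(c); print(P[200,320],P[20,20],P[380,620], c["R"])
E
```

```text
pics
[0.2079298  0.61525323 0.20581143] [[-0.947  0.32  -0.001]
 [ 0.32   0.947 -0.002]
 [-0.    -0.002 -1.   ]] 0.0 0.008
[ 0.54227726 -0.02484207 -0.00280465] [ 0.93236923  0.62755554 -0.00313549] [ 0.19428817 -0.60503004  0.00386882] [[ 7.71977822e-03 -9.99970115e-01  4.16265297e-04]
 [-9.87985002e-01 -7.69150895e-03 -1.54358271e-01]
 [ 1.54356859e-01  7.80347745e-04 -9.88014854e-01]]
```

View pics/top0.png

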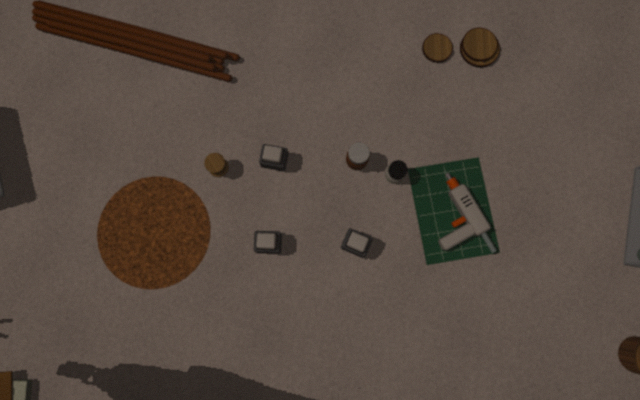

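The mat is at left (154,232). The punches are at (274,156), (267,241) and (356,242), the spool at (216,163), the jar at (358,156), the pot at (397,170), and the glue gun is on the green mat. Next I'll measure them.

```bash
python3 - <<'E'
from h import *
c=dict(np.load("/tmp/top0.npz")); P=cloud(c); Z=P[...,2]
m=((Z>0.02)&(Z<0.09)).astype(np.uint8); m[:,:190]=0; m[:,510:]=0; m[:110]=0; m[290:]=0
n,l,st,ce=cv2.connectedComponentsWithStats(m)
for i in range(1,n):
    if st[i,4]<60: continue
    q=P[l==i]; zt=np.percentile(q[:,2],97)
    t=q[q[:,2]>zt-0.007]; r=cv2.minAreaRect((t[:,:2]*1000).astype(np.float32))
    a=q; ra=cv2.minAreaRect((a[:,:2]*1000).astype(np.float32))
    print(ce[i].round(),st[i,4],"ztop",zt.round(4),"top",np.round(r[0]),np.round(r[1]),round(r[2],1),"all",np.round(ra[0]),np.round(ra[1]),round(ra[2],1))
im=c["img"].astype(int); k=((im[...,0]-im[...,2]>50)).astype(np.uint8); k[:, :90]=0;k[:,215:]=0;k[:172]=0;k[295:]=0
q=P[k>0]; print("mat",cv2.minEnclosingCircle((q[:,:2]*1000).astype(np.float32)),q.mean(0))
b=c["img"][120:280,190:420]; cv2.imwrite("pics/crop0.png",cv2.resize(cv2.convertScaleAbs(b[...,::-1],alpha=1.6),None,fx=3.4,fy=3.4,interpolation=cv2.INTER_CUBIC))
E
```

```text
[358. 156.] 482 ztop 0.065 top [ 625. -100.] [39. 40.] 89.6 all [624. -99.] [43. 42.] 36.9
[273. 157.] 566 ztop 0.0578 top [625.  69.] [36. 30.] 79.7 all [625.  69.] [52. 43.] 79.9
[215. 163.] 359 ztop 0.0464 top [608. 184.] [41. 39.] 45.7 all [608. 184.] [41. 40.] 80.4
[397. 171.] 334 ztop 0.0527 top [ 596. -177.] [35. 36.] 45.6 all [ 595. -177.] [36. 36.] 89.9
[465. 217.] 1466 ztop 0.0325 top [ 515. -290.] [123. 100.] 26.1 all [ 517. -291.] [125. 102.] 24.6
[357. 243.] 582 ztop 0.0578 top [453. -97.] [36. 30.] 67.4 all [453. -97.] [52. 42.] 66.8
[267. 242.] 586 ztop 0.0577 top [454.  78.] [29. 35.] 0.2 all [454.  78.] [52. 42.] 88.6
mat ((440.2088928222656, 198.31898498535156), 230.80747985839844) [0.47282799 0.30923336 0.00365558]
```

View pics/crop0.png

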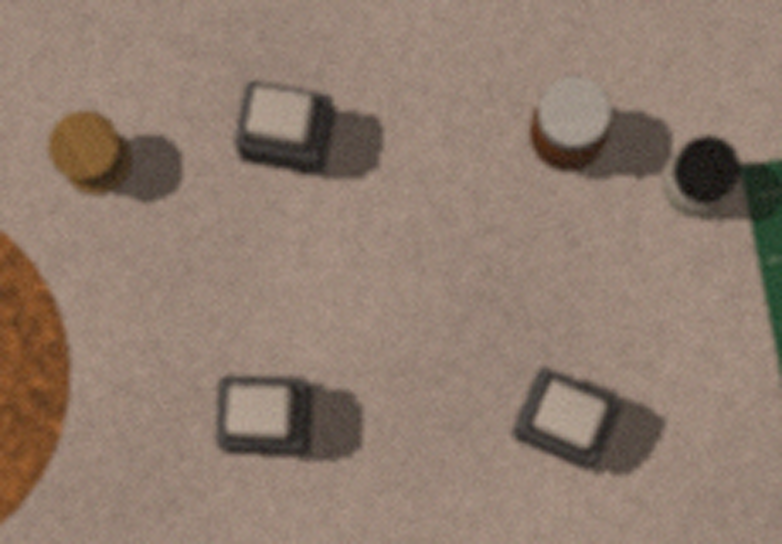

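The upscaled crop confirms the three caps at crop pixels (278,112), (255,410) and (568,412), with the mat edge at left. I'll add a helper that converts a target into tool-axis shifts.

```bash
cat >> h.py <<'E'
def to(x,y,z,ydeg=None):
    """tool-axes shift (cm) to TCP (x,y,z mm), and tool-z turn so that tool y points at ydeg"""
    s=env.sense(); R=np.array(s["eef_rot"]); p=np.array(s["tcp_pos"])
    d=R.T@(np.array([x,y,z])/1000-p)*100
    a=np.degrees(np.arctan2(R[1,1],R[0,1])); t=None if ydeg is None else -np.radians(ydeg-a)
    if t is not None:
        from scipy.spatial.transform import Rotation as Q
        print("after-turn shift",(Q.from_rotvec([0,0,t]).as_matrix().T@d).round(2))
    print("shift",d.round(2),"yaw",a.round(1),"turn",t,"tilt",R[:,2].round(3),"tcp",p.round(4))
E
python3 -c "
from h import *
to(625,69,120,80)"
```

```text
after-turn shift [-50.56 -46.54   8.66]
shift [-57.   -38.39   8.66] yaw 71.3 turn -0.15119840360016007 tilt [-0.001 -0.002 -1.   ] tcp [0.2079 0.6153 0.2058]
```

```bash
python3 -m inch '[[[0,0,0,0,0,-0.15,0],[-3.6,-3.3,0.6,0,0,0,0],[-3.6,-3.3,0.6,0,0,0,0],[-3.6,-3.3,0.6,0,0,0,0],[-3.6,-3.3,0.6,0,0,0,0],[-3.6,-3.3,0.6,0,0,0,0],[-3.6,-3.3,0.6,0,0,0,0],[-3.6,-3.3,0.6,0,0,0,0],[-3.6,-3.3,0.6,0,0,0,0],[-3.6,-3.3,0.6,0,0,0,0],[-3.6,-3.3,0.6,0,0,0,0],[-3.6,-3.3,0.6,0,0,0,0],[-3.6,-3.3,0.6,0,0,0,0],[-3.6,-3.3,0.6,0,0,0,0],[-3.6,-3.3,0.6,0,0,0,0],[0,0,0,0,0,0,0]]]' 40; python3 -c "
from h import *
to(625,69,66,80)"
```

```text
clock: 2.05
tcp_pos: [0.6244, 0.0668, 0.1216]
eef_rot: [[-0.983, 0.182, -0.001], [0.182, 0.983, -0.004], [0.0, -0.004, -1.0]]
force: [0.0, -0.3, 0.2]
finger_gap: -0.0002
finger_force: 0.0
after-turn shift [-0.03  0.25  5.56]
shift [-0.02  0.25  5.56] yaw 79.5 turn -0.008894230278379545 tilt [-0.001 -0.004 -1.   ] tcp [0.6244 0.0668 0.1216]
```

```bash
python3 -m inch '[[[0,0.2,2.5,0,0,0,0],[0,0,2.5,0,0,0,0],[0,0,0.6,0,0,0,0],[0,0,0.4,0,0,0,0],[0,0,0.4,0,0,0,0],[0,0,0.4,0,0,0,0],[0,0,0.4,0,0,0,0],[0,0,0.2,0,0,0,0],[0,0,0,0,0,0,0]]]'
```

```text
clock: 3.18
tcp_pos: [0.6238, 0.0747, 0.0488]
eef_rot: [[-0.985, 0.175, -0.0], [0.175, 0.985, -0.0], [0.0, -0.0, -1.0]]
force: [-0.1, 0.5, -0.3]
finger_gap: -0.0001
finger_force: 0.0
```

```bash
python3 -m inch '[[[0,-0.5,0.1,0,0,0,0],[0,0,0.1,0,0,0,0],[0,0,0.1,0,0,0,0],[0,0,0,0,0,0,0]]]'
```

```text
clock: 3.68
tcp_pos: [0.623, 0.0699, 0.0458]
eef_rot: [[-0.985, 0.175, -0.0], [0.175, 0.985, 0.0], [0.0, 0.0, -1.0]]
force: [0.0, -0.8, -0.6]
finger_gap: -0.0001
finger_force: 0.0
```

```bash
python3 - <<'E'
from h import *
c=env.camera("scene"); R,t=c["R"],c["t"]
p=R@np.array([.625,.069,.04])+t; u,v=int(c["fx"]*p[0]/p[2]+c["cx"]),int(c["fy"]*p[1]/p[2]+c["cy"]); print(u,v)
b=c["img"][max(0,v-50):v+40,max(0,u-70):u+70]
cv2.imwrite("pics/s1.png",cv2.resize(cv2.convertScaleAbs(b[...,::-1],alpha=1.5),None,fx=5,fy=5,interpolation=cv2.INTER_CUBIC))
E
```

```text
361 195
```

View pics/s1.png

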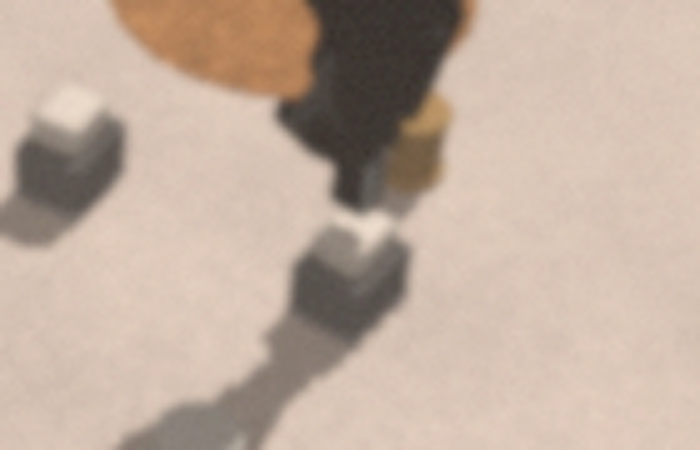

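The cap (crop 362,235) is still up, and the fingertip shows at about its top (crop 362,207). That doesn't match the reported z, so I'll measure the tip and cap by depth.

```bash
python3 - <<'E'
from h import *
print({k:np.round(v,4) for k,v in env.sense().items()})
c=env.camera("scene"); P=cloud(c)
for v in range(170,205,3): print(v,[tuple((P[v,u]*1000).round().astype(int)) for u in (358,362,366,370)])
E
```

```text
{'clock': np.float64(3.725), 'joint_positions': array([-0.4261,  0.4053,  0.3363,  1.701 , -0.1498,  1.0606,  1.3534]), 'qvel': array([-0.    , -0.0041, -0.0012, -0.0016,  0.0005,  0.0004, -0.0026]), 'joint_efforts': array([ 4.84000e-02, -4.79716e+01,  4.54890e+00, -2.76581e+01,
        1.35000e-02,  1.80000e-03,  3.00000e-04]), 'tcp_pos': array([0.623 , 0.07  , 0.0459]), 'eef_rot': array([[-9.846e-01,  1.748e-01, -1.000e-04],
       [ 1.748e-01,  9.846e-01,  1.000e-04],
       [ 1.000e-04,  1.000e-04, -1.000e+00]]), 'force': array([ 1.1418, -0.2595,  0.8023]), 'ft_torque': array([-0.041 ,  0.0399,  0.0091]), 'finger_force': np.float64(0.0), 'finger_gap': np.float64(-0.0001)}
170 [(np.int64(627), np.int64(24), np.int64(155)), (np.int64(625), np.int64(54), np.int64(132)), (np.int64(637), np.int64(51), np.int64(140)), (np.int64(638), np.int64(75), np.int64(123))]
173 [(np.int64(627), np.int64(26), np.int64(145)), (np.int64(626), np.int64(55), np.int64(123)), (np.int64(634), np.int64(60), np.int64(123)), (np.int64(639), np.int64(75), np.int64(114))]
176 [(np.int64(629), np.int64(24), np
[... 1121 characters left out ...]
nt64(54)), (np.int64(631), np.int64(60), np.int64(54)), (np.int64(639), np.int64(66), np.int64(53)), (np.int64(642), np.int64(87), np.int64(38))]
197 [(np.int64(623), np.int64(54), np.int64(45)), (np.int64(634), np.int64(53), np.int64(51)), (np.int64(639), np.int64(67), np.int64(42)), (np.int64(645), np.int64(81), np.int64(34))]
200 [(np.int64(625), np.int64(52), np.int64(37)), (np.int64(635), np.int64(54), np.int64(40)), (np.int64(642), np.int64(64), np.int64(35)), (np.int64(647), np.int64(79), np.int64(26))]
203 [(np.int64(629), np.int64(44), np.int64(36)), (np.int64(638), np.int64(48), np.int64(36)), (np.int64(644), np.int64(61), np.int64(29)), (np.int64(647), np.int64(81), np.int64(13))]
```

By depth, the tip sits at z≈65 mm, well above what the TCP reading implies. I'll descend in small steps and watch the force.

```bash
for i in 1 2; do python3 -m inch '[[[0,0,0.2,0,0,0,0],[0,0,0.2,0,0,0,0],[0,0,0,0,0,0,0]]]' | egrep 'tcp|force:'; done
```

```text
tcp_pos: [0.6228, 0.0698, 0.0416]
force: [0.0, 0.1, -0.3]
finger_force: 0.0
tcp_pos: [0.6228, 0.0698, 0.0377]
force: [-0.3, -0.6, 0.8]
finger_force: 0.0
```

```bash
for i in 1 2; do python3 -m inch '[[[0,0,0.2,0,0,0,0],[0,0,0.2,0,0,0,0],[0,0,0,0,0,0,0]]]' | egrep 'tcp|^force:'; done; python3 - <<'E'
from h import *
c=env.camera("scene"); P=cloud(c); save(c,"full.png")
b=c["img"][145:235,291:431]
cv2.imwrite("pics/s2.png",cv2.resize(cv2.convertScaleAbs(b[...,::-1],alpha=1.5),None,fx=5,fy=5,interpolation=cv2.INTER_CUBIC))
E
```

```text
tcp_pos: [0.6228, 0.0698, 0.0337]
force: [-0.2, -0.1, -0.5]
tcp_pos: [0.6232, 0.0699, 0.0301]
force: [-0.0, 0.4, 3.3]
```

View pics/s2.png

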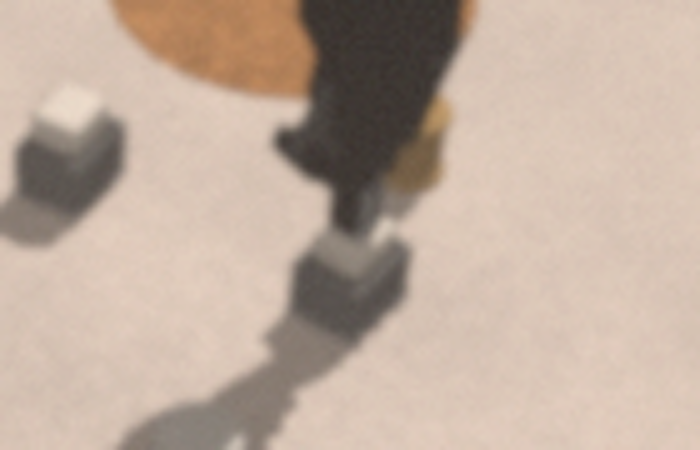

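The tip now touches the cap (crop 355,235) with 3.3 N at a TCP reading of 30 mm. So tip height ≈ reading + 26 mm, and the cap should be fully down at a reading of about 14 mm. I'll press on.

```bash
python3 -m inch '[[[0,0,0.3,0,0,0,0],[0,0,0.3,0,0,0,0],[0,0,0.3,0,0,0,0],[0,0,0.3,0,0,0,0],[0,0,0.3,0,0,0,0],[0,0,0,0,0,0,0]]]' | egrep 'tcp|^force:'; python3 -m inch '[[[0,0,0.15,0,0,0,0],[0,0,0,0,0,0,0]]]' | egrep 'tcp|^force:'
```

```text
tcp_pos: [0.623, 0.0699, 0.0157]
force: [-2.2, 0.3, 5.0]
tcp_pos: [0.6231, 0.0699, 0.0157]
force: [-5.3, -0.0, 12.7]
```

Force grew without further travel, so cap 1 is fully down. I'll lift off.

```bash
python3 -m inch '[[[0,0,-1.5,0,0,0,0],[0,0,-3,0,0,0,0],[0,0,-1.5,0,0,0,0],[0,0,0,0,0,0,0]]]' | egrep 'tcp|^force:'; python3 -c "
from h import *
to(454,78,34,87)"
```

```text
tcp_pos: [0.6241, 0.07, 0.0748]
force: [0.2, -0.6, 0.6]
after-turn shift [17.04 -0.09  4.03]
shift [16.9  -2.19  4.03] yaw 79.9 turn -0.12343205424697848 tilt [ 0.003  0.001 -1.   ] tcp [0.6241 0.07   0.0748]
```

```bash
python3 -m inch '[[[0,0,0,0,0,-0.12,0],[4.25,0,0,0,0,0,0],[4.25,0,0,0,0,0,0],[4.25,0,0,0,0,0,0],[4.25,0,0,0,0,0,0],[0,0,2,0,0,0,0],[0,0,1.8,0,0,0,0],[0,0,0,0,0,0,0]]]' | egrep 'tcp|^force:'; python3 -c "
from h import *
to(454,78,15,87)"
```

```text
tcp_pos: [0.4511, 0.0788, 0.0335]
force: [0.4, -0.3, 1.4]
after-turn shift [-0.3  -0.06  1.85]
shift [-0.3  -0.06  1.85] yaw 86.8 turn -0.003310507600131248 tilt [-0.004 -0.001 -1.   ] tcp [0.4511 0.0788 0.0335]
```

```bash
python3 -m inch '[[[-0.2,0,0.1,0,0,0,0],[0,0,0.3,0,0,0,0],[0,0,0.3,0,0,0,0],[0,0,0.3,0,0,0,0],[0,0,0.3,0,0,0,0],[0,0,0.3,0,0,0,0],[0,0,0.3,0,0,0,0],[0,0,0,0,0,0,0]]]' | egrep 'tcp|^force:'; python3 -m inch '[[[0,0,0.15,0,0,0,0],[0,0,0,0,0,0,0]]]' | egrep 'tcp|^force:'
```

```text
tcp_pos: [0.455, 0.0792, 0.0161]
force: [-0.0, 0.7, -0.5]
tcp_pos: [0.4554, 0.0793, 0.0156]
force: [-1.9, 0.3, 5.6]
```

```bash
python3 -m inch '[[[0,0,0.15,0,0,0,0],[0,0,0,0,0,0,0]]]' | egrep 'tcp|^force:';  python3 -m inch '[[[0,0,-1.5,0,0,0,0],[0,0,-3,0,0,0,0],[0,0,-1.5,0,0,0,0],[0,0,0,0,0,0,0]]]' | egrep 'tcp|^force:'; python3 -c "
from h import *
to(453,-97,34,70)"
```

```text
tcp_pos: [0.4555, 0.0793, 0.0155]
force: [-6.4, -2.4, 17.0]
tcp_pos: [0.4563, 0.0796, 0.0745]
force: [0.2, -0.3, 0.7]
after-turn shift [ -5.72 -16.71   4.03]
shift [ -0.64 -17.65   4.03] yaw 86.8 turn 0.2933919357615704 tilt [ 0.003  0.001 -1.   ] tcp [0.4563 0.0796 0.0745]
```

```bash
python3 -m inch '[[[0,0,0,0,0,0.147,0],[0,0,0,0,0,0.147,0],[-1.4,-4.2,0,0,0,0,0],[-1.4,-4.2,0,0,0,0,0],[-1.4,-4.2,0,0,0,0,0],[-1.4,-4.2,0,0,0,0,0],[0,0,2,0,0,0,0],[0,0,1.8,0,0,0,0],[0,0,0,0,0,0,0]]]' | egrep 'tcp|^force:'; python3 -c "
from h import *
to(453,-97,15,70)"
```

```text
tcp_pos: [0.4484, -0.0978, 0.0335]
force: [0.5, -0.5, 0.2]
after-turn shift [-0.41  0.24  1.85]
shift [-0.41  0.24  1.85] yaw 69.9 turn -0.001034871426140293 tilt [-0.004 -0.    -1.   ] tcp [ 0.4484 -0.0978  0.0335]
```

```bash
python3 -m inch '[[[-0.2,0.2,0.1,0,0,0,0],[0,0,0.3,0,0,0,0],[0,0,0.3,0,0,0,0],[0,0,0.3,0,0,0,0],[0,0,0.3,0,0,0,0],[0,0,0.3,0,0,0,0],[0,0,0.3,0,0,0,0],[0,0,0.15,0,0,0,0],[0,0,0,0,0,0,0]]]' | egrep 'tcp|^force:'; python3 -m inch '[[[0,0,0.15,0,0,0,0],[0,0,0,0,0,0,0]]]' | egrep 'tcp|^force:'
```

```text
tcp_pos: [0.4527, -0.0966, 0.0156]
force: [-3.4, 0.1, 8.9]
tcp_pos: [0.4528, -0.0966, 0.0155]
force: [-8.2, 1.0, 21.8]
```

```bash
python3 -m inch '[[[0,0,-1.5,0,0,0,0],[0,0,-3,0,0,0,0],[0,0,-4,0,0,0,0],[1,4,-3,0,0,0,8.5],[1,4.5,0,0,0,0,8.5],[0,4.5,0,0,0,0,8.5],[0,0,0,0,0,0,8.5]]]' | egrep 'tcp|^force:|gap'; python3 - <<'E'
from h import *
for n in ("scene","top"):
    c=env.camera(n); P=cloud(c).reshape(-1,3); print(n)
    for x,y in ((.625,.069),(.454,.078),(.453,-.097)):
        m=(np.hypot(P[:,0]-x,P[:,1]-y)<.013)&(P[:,2]<.3); z=P[m,2]
        o=(np.hypot(P[:,0]-x,P[:,1]-y)<.08)&(P[:,2]>.02)&(P[:,2]<.045); print(m.sum(),np.percentile(z,[10,50,90]).round(4) if m.any() else "", P[o].mean(0).round(3) if o.any() else "")
    save(c,f"p_{n}.png")
E
```

```text
tcp_pos: [0.4793, 0.0362, 0.1287]
force: [-0.4, -0.6, -0.2]
finger_gap: 0.0718
scene
56 [0.0374 0.0386 0.0407] [0.628 0.065 0.034]
50 [0.0377 0.0393 0.0407] [0.457 0.073 0.034]
67 [0.0371 0.0389 0.0405] [ 0.457 -0.1    0.035]
top
0  
0  
139 [0.0372 0.0393 0.0411] [ 0.452 -0.097  0.038]
```

Scene depth puts all three caps at about 39 mm, which is locked. I'll clear the arm and confirm with an unobstructed look after more time has passed.

```bash
python3 -m inch '[[[0,0,-4,0,0,0,8.5],[0,5,-3,0,0,0,8.5],[0,5,0,0,0,0,8.5],[0,5,0,0,0,0,8.5],[0,5,0,0,0,0,8.5],[0,5,0,0,0,0,8.5],[0,5,0,0,0,0,8.5],[0,5,0,0,0,0,8.5],[0,0,0,0,0,0,8.5],[0,0,0,0,0,0,8.5]]]' | egrep 'clock|tcp|^force:'; python3 - <<'E'
from h import *
for n in ("scene","top"):
    c=env.camera(n); P=cloud(c).reshape(-1,3); print(n)
    for x,y in ((.625,.069),(.454,.078),(.453,-.097)):
        d=np.hypot(P[:,0]-x,P[:,1]-y); z=P[(d<.013)&(P[:,2]<.3),2]; h=P[(d<.04)&(P[:,2]>.025)&(P[:,2]<.07)]
        r=cv2.minAreaRect((h[:,:2]*1000).astype(np.float32)) if len(h) else ""
        print(len(z),np.percentile(z,[10,50,90]).round(4) if len(z) else "",r)
    save(c,f"q_{n}.png")
    if n=="scene": im=c["img"][130:280,200:440]
cv2.imwrite("pics/q_crop.png",cv2.resize(cv2.convertScaleAbs(im[...,::-1],alpha=1.3),None,fx=3.3,fy=3.3,interpolation=cv2.INTER_CUBIC))
E
```

```text
clock: 14.55
tcp_pos: [0.5993, 0.3588, 0.198]
force: [-0.2, -0.5, 0.2]
scene
54 [0.037  0.0382 0.0404] ((625.0281982421875, 70.44937133789062), (54.613136291503906, 43.477699279785156), 79.86978912353516)
53 [0.037  0.0388 0.0405] ((454.47894287109375, 78.89249420166016), (52.43274688720703, 42.91740417480469), 89.50042724609375)
67 [0.0373 0.0392 0.0407] ((453.73712158203125, -95.4298095703125), (51.96649932861328, 43.55650329589844), 65.88816833496094)
top
128 [0.0371 0.0397 0.042 ] ((625.14892578125, 69.32158660888672), (52.21709060668945, 43.03215408325195), 79.83184051513672)
142 [0.0369 0.0394 0.0412] ((453.5136413574219, 77.58436584472656), (41.33959197998047, 52.63324737548828), 0.07457423955202103)
141 [0.0378 0.0392 0.0417] ((452.79534912109375, -97.39955139160156), (51.93443298339844, 42.000511169433594), 66.56525421142578)
```

View pics/q_crop.png

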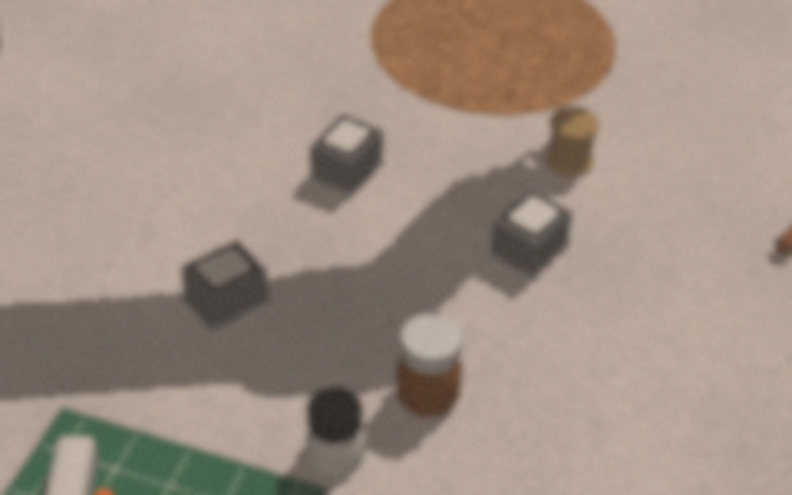

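The picture shows all three caps nearly flush with their housings, at crop pixels (347,135), (530,215) and (225,265). The punches are where they started and the bystanders are untouched. Both cameras read the caps at about 39 mm and not 48 mm, so every lock holds and nothing needs to slide.

```bash
python3 -c "
from plant import env
print(env.finish_job())"
```

```text
the job is handed in; nothing more can be done
None
```

I pressed all three caps fully down and all three stayed locked (tops about 40 mm up), so I slid none to the cork mat, left every punch standing where it was, and handed the job in.

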